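# Refit the bench burner and fire the igniter

### The job

Get the bench burner ready for work: pull the spring clip out of the igniter's plunger and lay it in the parts tray, and press every burner nozzle standing on the bench fully home onto a tapered spigot of the manifold, one to a spigot, so that it sits upright on the spigot's shoulder and friction holds it. When the clip is in the tray and all the nozzles are home, push the igniter's plunger all the way down and let it come up again. Leave the other things on the bench alone.

Things in the scene. Friction and masses are not known exactly. Their poses are not given: they have to be found in the camera images.
- nozzle0: Copper burner nozzle, 55 mm tall, 60 to 105 g, upright on the bench, mouth down; may be absent. Foot flange 46 mm across, 4 mm thick, skirt 33 mm across up to 26 mm; above it a neck 22 mm across, 30 to 55 mm up: the place to grip. Blind tapered bore from below: 26 mm across at the mouth, 18 mm at 26 mm depth. Origin: centre of the foot, z up; yaw has no meaning..
- nozzle1: Copper burner nozzle, 55 mm tall, 60 to 105 g, upright on the bench, mouth down; may be absent. Foot flange 46 mm across, 4 mm thick, skirt 33 mm across up to 26 mm; above it a neck 22 mm across, 30 to 55 mm up: the place to grip. Blind tapered bore from below: 26 mm across at the mouth, 18 mm at 26 mm depth. Origin: centre of the foot, z up; yaw has no meaning..
- nozzle2: Copper burner nozzle, 55 mm tall, 60 to 105 g, upright on the bench, mouth down; may be absent. Foot flange 46 mm across, 4 mm thick, skirt 33 mm across up to 26 mm; above it a neck 22 mm across, 30 to 55 mm up: the place to grip. Blind tapered bore from below: 26 mm across at the mouth, 18 mm at 26 mm depth. Origin: centre of the foot, z up; yaw has no meaning..
- nozzle3: Copper burner nozzle, 55 mm tall, 60 to 105 g, upright on the bench, mouth down; may be absent. Foot flange 46 mm across, 4 mm thick, skirt 33 mm across up to 26 mm; above it a neck 22 mm across, 30 to 55 mm up: the place to grip. Blind tapered bore from below: 26 mm across at the mouth, 18 mm at 26 mm depth. Origin: centre of the foot, z up; yaw has no meaning..
- nozzle4: Copper burner nozzle, 55 mm tall, 60 to 105 g, upright on the bench, mouth down; may be absent. Foot flange 46 mm across, 4 mm thick, skirt 33 mm across up to 26 mm; above it a neck 22 mm across, 30 to 55 mm up: the place to grip. Blind tapered bore from below: 26 mm across at the mouth, 18 mm at 26 mm depth. Origin: centre of the foot, z up; yaw has no meaning..
- manifold: Burner manifold fixed to the bench: aluminium bar 375 mm (its y) x 60 mm (its x) x 40 mm high, with five upright spigots in a row along its y, 75 mm apart. All nozzles are alike and fit any spigot. Origin: centre of its underside.
- spigot0 (a point): Centre of the flat shoulder (52 mm across, 45 mm above the bench) at the foot of an upright taper of brass with three sprung leaves, 22 mm tall, 29 mm across near the foot, narrowing to 25 below its rounded top; z up. A nozzle set on it stops some 12 mm above the shoulder; pushing it home takes a force rising to 8 N (up to 12). Fully home, its origin lies at this point and friction holds it.
- spigot1 (a point): Centre of the flat shoulder (52 mm across, 45 mm above the bench) at the foot of an upright taper of brass with three sprung leaves, 22 mm tall, 29 mm across near the foot, narrowing to 25 below its rounded top; z up. A nozzle set on it stops some 12 mm above the shoulder; pushing it home takes a force rising to 8 N (up to 12). Fully home, its origin lies at this point and friction holds it.
- spigot2 (a point): Centre of the flat shoulder (52 mm across, 45 mm above the bench) at the foot of an upright taper of brass with three sprung leaves, 22 mm tall, 29 mm across near the foot, narrowing to 25 below its rounded top; z up. A nozzle set on it stops some 12 mm above the shoulder; pushing it home takes a force rising to 8 N (up to 12). Fully home, its origin lies at this point and friction holds it.
- spigot3 (a point): Centre of the flat shoulder (52 mm across, 45 mm above the bench) at the foot of an upright taper of brass with three sprung leaves, 22 mm tall, 29 mm across near the foot, narrowing to 25 below its rounded top; z up. A nozzle set on it stops some 12 mm above the shoulder; pushing it home takes a force rising to 8 N (up to 12). Fully home, its origin lies at this point and friction holds it.
- spigot4 (a point): Centre of the flat shoulder (52 mm across, 45 mm above the bench) at the foot of an upright taper of brass with three sprung leaves, 22 mm tall, 29 mm across near the foot, narrowing to 25 below its rounded top; z up. A nozzle set on it stops some 12 mm above the shoulder; pushing it home takes a force rising to 8 N (up to 12). Fully home, its origin lies at this point and friction holds it.
- clip: Looped spring clip of 5 mm steel wire, flat, 80 mm long. Origin: on its straight leg, which runs along its x from +20 to -28 mm; beyond, at -x, is a loop 29 mm across. A sprung bowed leg lies beside it, at +y, to 14 mm off. At first the leg passes through the plunger's stem, resting on the housing, 47.5 mm up. Pulled straight to its -x (4 N or so at first) it is free after 35 mm.
- clip_loop (a point): Centre of the clip's loop, 40 mm from the clip's origin towards its -x, at the wire's mid-height: the place to grip, across the loop's width (29 mm, along the clip's y). At the start it overhangs the igniter's housing, which ends 16 mm towards +x from it.
- igniter: Igniter fixed to the bench: black housing 48 (x) x 60 (y) x 45 mm high, with a sprung plunger standing out of its top centre. Origin: centre of the housing's underside. The clip's loop sticks out at its -x side.
- plunger_top (a point): Centre of the top of the plunger's black round cap, 32 mm across, 86 mm above the bench when up; it goes straight down when pushed.
- plunger (a joint): Plunger stroke in m: 0 when up, 0.012 when pushed fully down, which takes about 8 N; it springs back by itself. With the clip in the stem it stops after 2 mm.
- tray: Low aluminium parts tray fixed to the bench, 140 x 140 mm, 22 mm high, walls and floor 4 mm. Origin: centre of its underside.
- beadjar: Bystander, to be left alone: amber glass bead jar with a steel cap, 60 mm across, 75 mm tall; origin at the centre of its underside.
- tin: Bystander, to be left alone: plain steel tin, 56 mm across, 50 mm tall; origin at the centre of its underside.
- graphite: Bystander, to be left alone: black graphite block, 70 x 50 x 25 mm; origin at the centre of its underside.
- weight: Bystander, to be left alone: solid green glass paperweight, 48 mm across at the foot, 36 mm tall; it stands among the nozzles; origin at the centre of its underside.
- fireblock: Bystander, to be left alone: brick-coloured fire block, 80 x 45 x 30 mm; origin at the centre of its underside.
- pick: Bystander, to be left alone: wooden-handled pick lying on the bench, 170 mm long; its origin lies mid-length.
There are look-alikes about, which are no part of the job. There is more than one size of the tray; the job needs the smaller.

How it is judged:
By the outcome, as a careful person would: the job done as asked, in the order asked, and still so for the second after the job is handed in, with the robot touching nothing.
Of nozzle0, nozzle1, nozzle2, nozzle3, nozzle4 only 3 to 5 are there at a start; the rules pass over those that are not, and their reading is None.
At some moment in a run one of nozzle0, nozzle1, nozzle2, nozzle3, nozzle4 may be knocked a few centimetres aside while the robot is not near it.
It also fails if it takes over 210 s, if anything falls off the work surface, if the arm or the gripper's body presses on something with over 40 N, if the wrist force passes 120 N, or if a joint passes its speed limit or range.

### The arm

A 6-joint arm with a two-finger parallel gripper is mounted at the origin on the work surface. World frame = base frame: x ahead of the robot, y to its left, z up, the work surface at z = 0. Lengths are in mm, angles in rad, forces in N, time in s.
With the tool pointing down it reaches from about 350 to 975 mm from the base axis. Payload 7.1 kg.
Tool frame: the origin (TCP) lies on the front face of the gripper's body, between the roots of the fingers; the fingertips stand 80 mm ahead of it and the grasp point (between the pads) lies 61 mm ahead of it; z points along the fingers, y is the line along which they close (so a half turn about z gives the same grasp; the last joint's range is limited). The gripper opens to 88 mm and grips with 3 to 60 N. Pads are 20 mm wide; open, the fingers measure 115 mm over their backs; the gripper's body (75 mm by 178 mm) begins 61 mm behind the grasp point.
Start: joints at [-1.321, 0.423, 1.63, -0, 1.089, -0.019], TCP at [166.003, -602.535, 302.675] pointing down, gripper open.
Joint ranges: [-3, 3], [-0.9, 2.11], [0.09, 2.58], [-1.31, 4.45], [0.11, 2.69], [-2.54, 2.54]. Speed limits (rad/s): [2.39, 2.39, 3.01, 3.14, 3.14, 3.14].

### API

Orientations are given as a rotation vector (axis times angle).
In Python, from workcell import readout, vision, close_job gives the robot as it stands.
- The arm moves only by the tool servo_tool, never from a script. Its argument "plan" is a list that holds one entry, the list of rows, each a list of 7 numbers: the gripper command: -1 is fully open, 1 is shut, values between are in proportion, then the shift along the world's x, y, z in units of 40 mm (1.0 is 40 mm), then the turn, a rotation vector about the world's x, y, z in units of 5 degrees (1.0 is 5 degrees). A call has 1 to 5 rows; each row shifts and turns the commanded pose from where the row before left it; what a row does not reach is not made up. A row lasts 1/12 s, in which the tool goes at most 41.7 mm and 7.16 degrees, less where a joint would pass 70% of its speed; a pose out of reach is approached as far as the arm can. A call is refused whole if a number of a shift passes 1 or a number of a turn 1, either way. A call with a gripper value outside its range is refused whole. The fingers move at their own pace and stop on an object; the grip force is fixed at half the most. Time passes only in rows, so rows that do not move let the fingers close. It gives the time, the measured TCP pose, the force, the opening and the grip force at its end, in the units of the state.
- readout.get_obs(): the state, without advancing time (a new reading comes with each control period).
- vision.get_image(name): name is "scene" or "top" or "wrist"; returns the picture (400x640x3 uint8, red, green, blue); there is no depth.
- vision.camera_params(name): a dict with "fx", "fy", "cx", "cy" (pixels), "rvec" (rotation vector, rad) and "tvec" (3), from world to camera coordinates, as OpenCV has them; the wrist camera has in their place "hand_eye" (4x4, takes a point from camera to tool coordinates, whose origin is the TCP and whose axes are the flange's). Camera axes: x right, y down, z forward; pixel columns grow to the right and rows downward; lengths in mm; the calibration is good to about 2 mm. A picture is of the moment at which its call begins: read the wrist's pose just before it. camera_params takes no time and is no camera call.
- close_job(): hands the job in; it is judged then, once.
The state is a dict: "t": time; "qpos": joint angles; "qvel": joint speeds; "joint_torque": joint torques, N m; "ee_pos": TCP position; "orientation": TCP orientation; "ft_force": force on the tool from outside, world axes, zero at the start; "moment": the same for the moment, N m; "width": finger opening in mm; "grasp_force": force on a finger pad.
Only numpy, scipy, OpenCV 4.12 (cv2) and the standard library are available. Lean on these libraries where they do the work, as an engineer would, in place of code of your own. Each camera call takes 0.05 s, during which the arm holds its last target. There are 200 camera calls.

## Working session

There is one attempt and no reset: what is moved stays moved. The work goes in short steps, Python scripts to look and compute and a tool call to move; the robot and the scene stay as the last step left them, time stands still between calls to the robot, and variables do not carry over. Pictures are saved under pics/ and viewed, at most 14 in all, crops included, and the job is handed in when it is done.

Besides the shell and the picture viewer there is one more tool, called after ">>>" as a command line: name --argument value ..., lists and objects as JSON in quotes. servo_tool: Moves the arm, as the interface text tells. Its arguments: {"type":"object","properties":{"plan":{"type":"array"}},"required":["plan"]}

```bash
mkdir -p pics
cat > h.py <<'E'
import numpy as np, cv2
from workcell import readout, vision, close_job
from scipy.spatial.transform import Rotation as R
def cam(n):
    p=vision.camera_params(n); K=np.array([[p['fx'],0,p['cx']],[0,p['fy'],p['cy']],[0,0,1.]])
    if 'rvec' in p:
        Rm=R.from_rotvec(np.ravel(p['rvec'])).as_matrix(); return K,Rm,np.ravel(p['tvec']).astype(float)
    o=readout.get_obs(); T=np.eye(4); T[:3,:3]=R.from_rotvec(o['orientation']).as_matrix(); T[:3,3]=o['ee_pos']
    M=np.linalg.inv(T@np.array(p['hand_eye'])); return K,M[:3,:3],M[:3,3]
def ray(n,u,v,z,c=None):
    K,Rm,t=c or cam(n); d=Rm.T@np.linalg.inv(K)@[u,v,1]; o=-Rm.T@t
    return np.round(o+d*(z-o[2])/d[2],1)
def proj(n,P,c=None):
    K,Rm,t=c or cam(n); q=K@(Rm@np.array(P,float)+t); return np.round(q[:2]/q[2],1)
def snap(n,f,crop=None,s=1.0):
    im=vision.get_image(n)
    np.save('pics/'+f+'.npy',im)
    if crop: u0,v0,u1,v1=crop; im=im[v0:v1,u0:u1]
    im=cv2.resize(im,None,fx=s,fy=s,interpolation=cv2.INTER_CUBIC); cv2.imwrite('pics/'+f+'.png',im[:,:,::-1])
E
python3 - <<'E'
from h import *
snap('top','t0',None,1.25); snap('scene','s0',None,1.25)
for n in('top','scene'): print(cam(n)); 
print(vision.camera_params('wrist'));o=readout.get_obs();print(o)
E
```

```text
(array([[434.93992472,   0.        , 315.27295444],
       [  0.        , 434.93992472, 201.62910029],
       [  0.        ,   0.        ,   1.        ]]), array([[-0.01953954, -0.99971081,  0.01401808],
       [-0.98719727,  0.01707122, -0.15858787],
       [ 0.15830271, -0.01693735, -0.98724535]]), array([ -68.4839997 ,  567.97114198, 1323.34789545]))
(array([[416.94140174,   0.        , 318.23380455],
       [  0.        , 416.94140174, 205.42546715],
       [  0.        ,   0.        ,   1.        ]]), array([[ 0.35037473,  0.93660179, -0.00382429],
       [ 0.72636972, -0.27430189, -0.63019481],
       [-0.5912906 ,  0.21802649, -0.77642763]]), array([-137.26714519, -349.21361033, 1493.75977112]))
{'fx': 344.1513812425793, 'fy': 344.1513812425793, 'cx': 317.73833552236175, 'cy': 192.57682394728783, 'hand_eye': array([[ 1.38719403e-05, -9.60905497e-01, -2.76876554e-01,
         7.55039614e+01],
       [ 9.99999830e-01,  1.74647825e-04, -5.56017167e-04,
        -1.44640756e+00],
       [ 5.82635840e-04, -2.76876499e-01,  9.60905336e-01,
        -8.29507476e+01],
       [ 0.00000000e+00,  0.00000000e+00,  0.00000000e+00,
         1.00000000e+00]])}
{'t': 0.1, 'qpos': array([-1.32100677e+00,  4.23744506e-01,  1.63059601e+00,  6.00178205e-06,
        1.08858704e+00, -1.89906571e-02]), 'qvel': array([ 5.38919900e-04, -1.75808861e-03, -2.50989803e-03,  5.39403998e-04,
        6.89600863e-05,  1.78642670e-03]), 'joint_torque': array([-1.03397466e-03, -5.45618498e+01, -2.74323070e+01,  6.44797878e-02,
        1.88147515e-02, -4.82584733e-05]), 'ee_pos': array([ 165.90909839, -602.17948564,  301.99869068]), 'orientation': array([-3.11195155e+00, -4.20747161e-01,  2.33047367e-04]), 'ft_force': array([-0.04875747,  0.17474127,  0.13765572]), 'moment': array([-0.01516103, -0.0113117 , -0.01390099]), 'grasp_force': 0.0, 'width': 87.77339115960449}
```

View pics/t0.png

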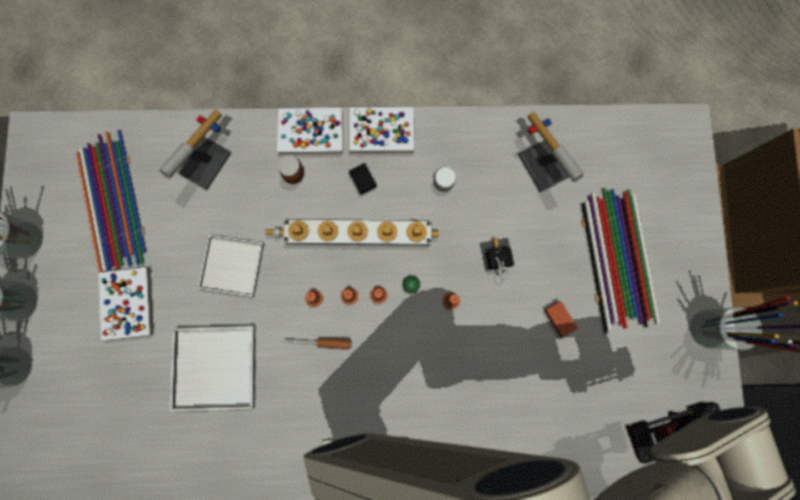

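View pics/s0.png

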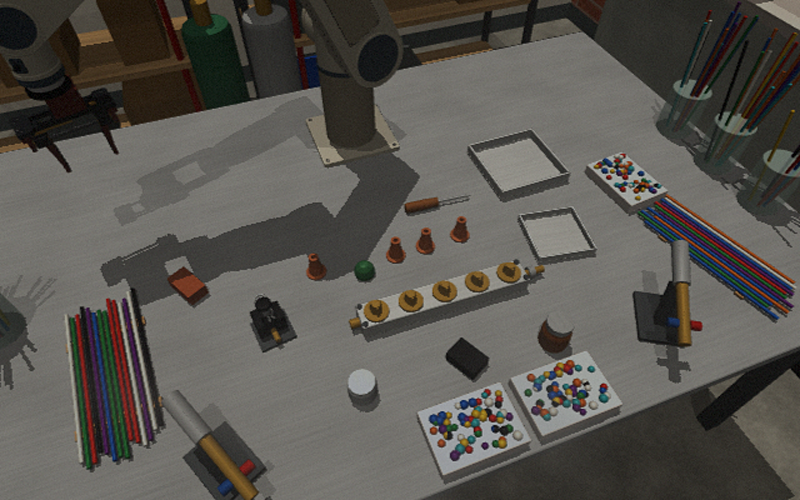

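Top view (800 px scale): there are four copper nozzles at (313,297), (349,295), (378,294) and (452,299). The green weight among them, at (411,284), is not a nozzle. The manifold is at (357,231) with its spigots at about (298..417,231), and the igniter is at (497,257) with the clip loop at about (500,278). There are two trays: the small one at (232,265) is the one I want, and the large one at (213,366) is a look-alike. The red block (560,318) and the bead boxes are not part of the job. Next is a close crop.

Run:
```python
import cv2,numpy as np
im=np.load('pics/t0.npy')
a=cv2.resize(im[165:260,215:375],None,fx=5,fy=5,interpolation=cv2.INTER_CUBIC)
cv2.imwrite('pics/c1.png',a[:,:,::-1])
a=cv2.resize(im[180:240,370:430],None,fx=8,fy=8,interpolation=cv2.INTER_CUBIC)
cv2.imwrite('pics/c2.png',a[:,:,::-1])
```

```text
(no output)
```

View pics/c1.png

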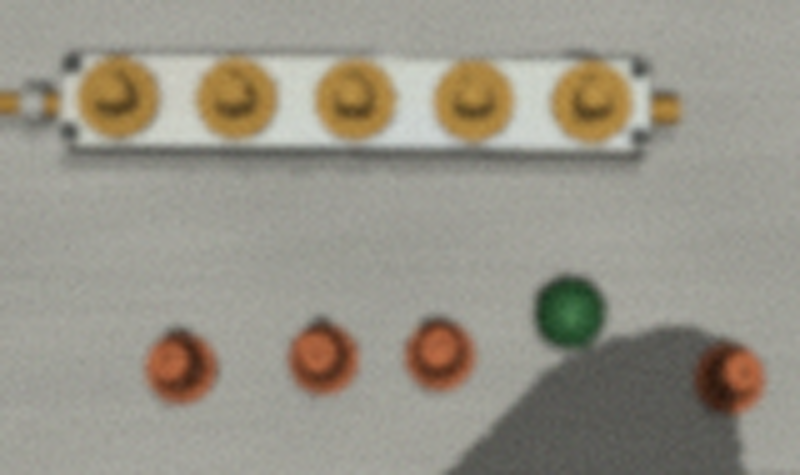

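View pics/c2.png

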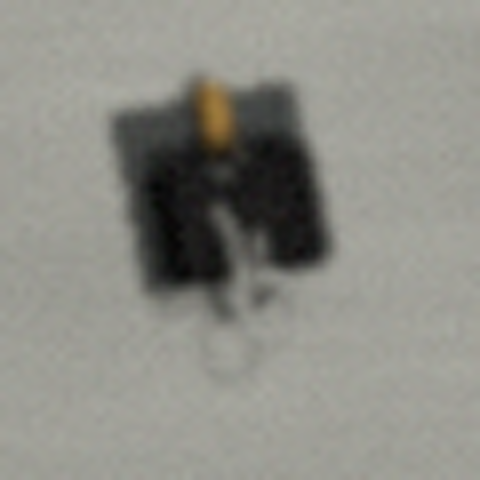

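The crop shows four nozzles with necks at crop pixels (175,363), (320,352), (439,349) and (742,373). The shoulders run from (118,98) to (592,101). The clip loop is at crop (230,350), and the housing is turned about 10°.

Run:
```python
from h import *
f=lambda x,y,z:ray('top',x/5+215,y/5+165,z)
for p in [(175,363),(320,352),(439,349),(742,373)]: print('neck',f(*p,55))
for p in [(181,368),(323,358),(440,353),(730,377)]: print('foot',f(*p,2))
for p in [(118,98),(237,99),(355,100),(474,100),(592,101)]: print('sp',f(*p,45))
print('weight',f(569,312,10))
g=lambda x,y,z:ray('top',x/8+370,y/8+180,z)
print('loop',g(230,350,47.5)); 
for p in [(115,115),(295,85),(330,255),(150,290)]: print('house',g(*p,45))
t=lambda x,y:ray('top',x/1.25,y/1.25,22)
for p in[(210,235),(265,242),(253,297),(201,290)]: print('tray',t(*p))
print('jar',t(291,170),'tin',t(444,178),'graph',t(362,180))
```

```text
neck [456.5 124.4  55. ]
neck [461.6  35.2  55. ]
neck [462.1 -38.2  55. ]
neck [ 443.8 -225.1   55. ]
foot [457.4 127.6   2. ]
foot [462.1  36.9   2. ]
foot [463.9 -38.2   2. ]
foot [ 445.1 -223.9    2. ]
sp [625.5 162.4  45. ]
sp [623.6  87.3  45. ]
sp [621.7  12.7  45. ]
sp [620.4 -62.7  45. ]
sp [ 618.5 -137.5   45. ]
weight [ 488.  -121.2   10. ]
loop [ 491.8 -338.6   47.5]
house [ 586.2 -298.1   45. ]
house [ 597.1 -370.2   45. ]
house [ 528.9 -380.4   45. ]
house [ 516.3 -308.8   45. ]
tray [622.8 391.6  22. ]
tray [602.2 250.8  22. ]
tray [461.8 278.4  22. ]
tray [481.9 409.4  22. ]
jar [792.7 186.4  22. ] tin [ 764.9 -214.1   22. ] graph [762.7   0.9  22. ]
```

>>> servo_tool --plan '[[[-1,0.75,0.6,-0.1,0,0,-0.1],[-1,0.75,0.6,-0.1,0,0,-0.1],[-1,0.75,0.6,-0.1,0,0,-0.1],[-1,0.75,0.6,-0.1,0,0,-0.1],[-1,0.75,0.6,-0.1,0,0,-0.1]]]'

```text
t: 0.52
ee_pos: [316.9, -481.1, 282.2]
orientation: [-3.121, -0.351, 0.0]
ft_force: [0.4, -0.4, 0.0]
width: 88.0
grasp_force: 0.0
```

>>> servo_tool --plan '[[[-1,0.75,0.6,-0.1,0,0,-0.1],[-1,0.75,0.6,-0.1,0,0,-0.1],[-1,0.75,0.6,-0.1,0,0,-0.1],[-1,0.75,0.6,-0.1,0,0,-0.1],[-1,0.75,0.6,-0.1,0,0,-0.1]]]'

```text
t: 0.93
ee_pos: [467.1, -361.0, 262.2]
orientation: [-3.128, -0.284, 0.001]
ft_force: [0.4, -0.4, -0.1]
width: 88.1
grasp_force: 0.0
```

>>> servo_tool --plan '[[[-1,0.2,0.2,-0.2,0,0,-0.2],[-1,0,0,0,0,0,0],[-1,0,0,0,0,0,0]]]'

```text
t: 1.18
ee_pos: [473.9, -353.8, 253.9]
orientation: [-3.13, -0.261, 0.003]
ft_force: [-0.7, -0.1, 0.0]
width: 87.6
grasp_force: 0.0
```

```bash
cat >> h.py <<'E'
def st():
    o=readout.get_obs(); m=R.from_rotvec(o['orientation']).as_matrix()
    print('t%.1f'%o['t'],'tcp',np.round(o['ee_pos'],1),'yaw %.1f'%np.degrees(np.arctan2(m[1,0],m[0,0])),'tilt',np.round(m[:2,2],3),'F',np.round(o['ft_force'],1),'w%.1f g%.1f'%(o['width'],o['grasp_force']))
E
python3 - <<'E'
from h import *
st(); snap('wrist','w1',None,1.25)
E
```

```text
t1.2 tcp [ 473.9 -353.8  253.9] yaw 9.5 tilt [-0.002  0.001] F [-0.7 -0.1  0. ] w87.6 g0.0
```

View pics/w1.png

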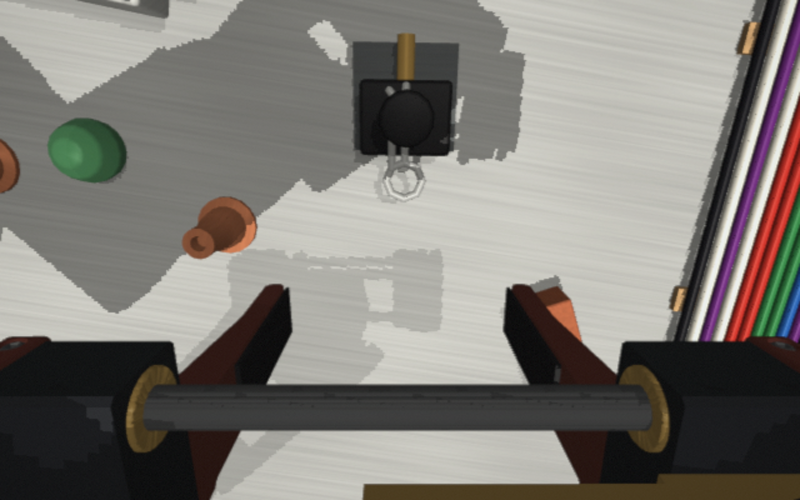

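The wrist view shows the clip loop at (404,182), the plunger cap at (406,120), and the housing's near edge at about row 153, square to the tool.

Run:
```python
from h import *
for n,u,v,z in [('loop',404,182,47.5),('cap',406,120,86),('hl',362,80,45),('hr',452,81,45),('nl',361,151,45),('nr',450,155,45),('noz',199,242,55)]: print(n,ray('wrist',u/1.25,v/1.25,z))
```

```text
loop [ 506.4 -352.1   47.5]
cap [ 546.5 -345.8   86. ]
hl [ 565.9 -314.7   45. ]
hr [ 574.7 -371.5   45. ]
nl [ 521.7 -320.4   45. ]
nr [ 528.9 -379.5   45. ]
noz [ 443.9 -220.4   55. ]
```

>>> servo_tool --plan '[[[-1,0.41,0.02,-0.8,0,0,-0.1],[-1,0.4,0.02,-0.8,0,0,0],[-1,0,0,-0.8,0,0,0],[-1,0,0,-0.8,0,0,0],[-1,0,0,-0.43,0,0,0]]]'

```text
t: 1.65
ee_pos: [504.2, -353.5, 106.5]
orientation: [-3.13, -0.241, 0.005]
ft_force: [-0.4, -0.1, 0.1]
width: 87.9
grasp_force: 0.0
```

>>> servo_tool --plan '[[[0.3,0,0,0,0,0,0],[0.7,0,0,0,0,0,0],[1,0,0,0,0,0,0],[1,0,0,0,0,0,0],[1,0,0,0,0,0,0]]]'

```text
t: 2.07
ee_pos: [507.0, -353.8, 111.4]
orientation: [3.13, 0.243, 0.004]
ft_force: [-0.5, 0.8, -0.5]
width: 57.9
grasp_force: 0.0
```

>>> servo_tool --plan '[[[1,0,0,0,0,0,0],[1,0,0,0,0,0,0],[1,0,0,0,0,0,0],[1,0,0,0,0,0,0],[1,0,0,0,0,0,0]]]'

```text
t: 2.48
ee_pos: [506.5, -352.9, 109.6]
orientation: [3.132, 0.244, 0.0]
ft_force: [-0.0, -0.0, -0.3]
width: 27.0
grasp_force: 30.0
```

>>> servo_tool --plan '[[[1,-0.15,-0.023,0,0,0,0],[1,-0.15,-0.023,0,0,0,0],[1,-0.15,-0.023,0,0,0,0],[1,-0.15,-0.023,0,0,0,0],[1,-0.15,-0.023,0,0,0,0]]]'

```text
t: 2.9
ee_pos: [475.4, -357.7, 109.4]
orientation: [-3.132, -0.243, 0.001]
ft_force: [-0.1, 1.0, -0.6]
width: 26.5
grasp_force: 30.0
```

>>> servo_tool --plan '[[[1,-0.2,-0.031,0,0,0,0],[1,-0.2,-0.031,0,0,0,0],[1,-0.2,-0.031,0,0,0,0],[1,-0.2,-0.031,0,0,0,0],[1,0,0,0,0,0,0]]]'

```text
t: 3.32
ee_pos: [442.5, -362.5, 109.3]
orientation: [-3.131, -0.242, 0.002]
ft_force: [-0.3, 0.7, -0.7]
width: 26.3
grasp_force: 30.0
```

Run:
```python
from h import *
st(); snap('wrist','w2',(160,0,480,300),1.6)
```

```text
t3.3 tcp [ 442.5 -362.5  109.3] yaw 8.8 tilt [-0.001  0.001] F [-0.3  0.7 -0.7] w26.3 g30.0
```

View pics/w2.png

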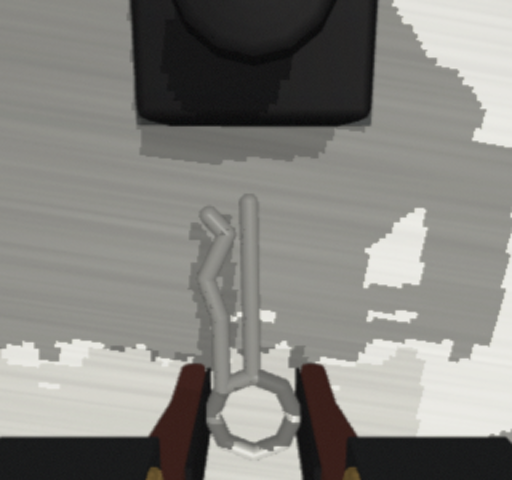

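The clip is free in the gripper: the loop is between the pads and the tines lie clear of the housing. Next I carry it to the small tray.

>>> servo_tool --plan '[[[1,0,0,0.7,0,0,0],[1,0,0,0.95,0,0,0],[1,0,0,0.95,0,0,0],[1,0.1,0.96,0,0,0,-0.18],[1,0.1,0.96,0,0,0,-0.18]]]'

```text
t: 3.78
ee_pos: [454.0, -287.1, 216.4]
orientation: [3.132, 0.188, 0.009]
ft_force: [0.1, 0.7, -1.2]
width: 26.4
grasp_force: 30.0
```

>>> servo_tool --plan '[[[1,0.1,0.96,0,0,0,-0.18],[1,0.1,0.96,0,0,0,-0.18],[1,0.1,0.96,0,0,0,-0.18],[1,0.1,0.96,0,0,0,-0.18],[1,0.1,0.96,0,0,0,-0.18]]]'

```text
t: 4.2
ee_pos: [472.6, -91.8, 213.8]
orientation: [3.141, 0.07, 0.001]
ft_force: [0.3, 0.3, -0.5]
width: 26.5
grasp_force: 30.0
```

>>> servo_tool --plan '[[[1,0.1,0.96,0,0,0,-0.18],[1,0.1,0.96,0,0,0,-0.18],[1,0.1,0.96,0,0,0,-0.18],[1,0.1,0.96,0,0,0,-0.18],[1,0.1,0.96,0,0,0,-0.18]]]'

```text
t: 4.62
ee_pos: [492.5, 100.5, 213.8]
orientation: [-3.141, 0.053, -0.001]
ft_force: [0.8, -0.3, -0.7]
width: 27.3
grasp_force: 30.0
```

>>> servo_tool --plan '[[[1,0.1,0.96,0,0,0,-0.18],[1,0.1,0.96,0,0,0,-0.18],[1,0.1,0.96,0,0,0,-0.18],[1,0.1,0.96,0,0,0,-0.18],[1,0.1,0.96,0,0,0,-0.18]]]'

```text
t: 5.03
ee_pos: [512.3, 292.7, 213.6]
orientation: [-3.136, 0.176, -0.001]
ft_force: [0.4, 0.0, -0.7]
width: 26.9
grasp_force: 30.0
```

>>> servo_tool --plan '[[[1,0.1,0.7,0,0,0,-0.18],[1,0,0,0,0,0,0],[1,0,0,0,0,0,0]]]'

```text
t: 5.28
ee_pos: [516.2, 319.8, 213.3]
orientation: [-3.135, 0.195, -0.0]
ft_force: [-0.3, -1.4, -0.2]
width: 26.7
grasp_force: 30.0
```

Run:
```python
from h import *
st(); snap('wrist','w3',None,1)
print(np.round(readout.get_obs()['qpos'],2))
```

```text
t5.3 tcp [516.2 319.8 213.3] yaw -7.1 tilt [0. 0.] F [-0.3 -1.4 -0.2] w26.7 g30.0
[ 0.53  0.51  1.73 -0.    0.9   2.23]
```

View pics/w3.png

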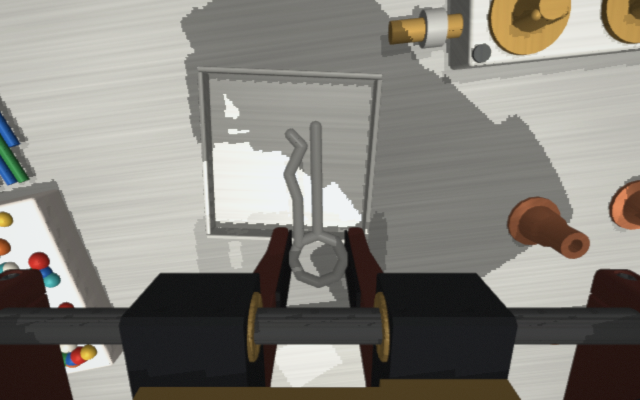

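The wrist view shows the tray rim at (200,68), (381,75), (369,236) and (208,234), with the clip at about (316,255) near the tray's front edge.

Run:
```python
from h import *
P=[ray('wrist',u,v,22) for u,v in [(200,68),(381,75),(371,236),(208,234)]]
print(P,np.mean(P,0))
```

```text
[array([619.6, 395.6,  22. ]), array([597.6, 261.2,  22. ]), array([467.6, 279.6,  22. ]), array([487. , 418.3,  22. ])] [542.95  338.675  22.   ]
```

>>> servo_tool --plan '[[[1,0.12,0.55,-0.3,0,0,0],[1,0,0,-0.8,0,0,0],[1,0,0,-0.8,0,0,0],[1,0,0,-0.8,0,0,0],[1,0,0,-0.4,0,0,0]]]'

```text
t: 5.75
ee_pos: [519.6, 337.5, 86.1]
orientation: [3.132, -0.202, -0.006]
ft_force: [-0.9, 0.4, -1.0]
width: 27.0
grasp_force: 30.0
```

>>> servo_tool --plan '[[[1,0,0,0,0,0,0],[0.2,0,0,0,0,0,0],[0.2,0,0,0,0,0,0],[0.2,0,0,0,0,0,0],[0.2,0,0,0,0,0,0]]]'

```text
t: 6.17
ee_pos: [521.8, 340.2, 90.7]
orientation: [-3.134, 0.201, -0.002]
ft_force: [-0.5, -0.1, 0.1]
width: 35.0
grasp_force: 0.0
```

>>> servo_tool --plan '[[[0.2,0,0,0,0,0,0],[0.2,0,0,0.5,0,0,0],[0.2,0,0,0.9,0,0,0],[0.2,0,0,0.9,0,0,0],[0.2,0,0,0.9,0,0,0]]]'

```text
t: 6.58
ee_pos: [520.8, 340.2, 219.1]
orientation: [3.135, -0.2, -0.001]
ft_force: [-0.4, 1.2, -0.3]
width: 35.1
grasp_force: 0.0
```

Run:
```python
from h import *
st(); snap('wrist','w4',None,1)
```

```text
t6.6 tcp [520.8 340.2 219.1] yaw -7.3 tilt [-0. -0.] F [-0.4  1.2 -0.3] w35.1 g0.0
```

View pics/w4.png

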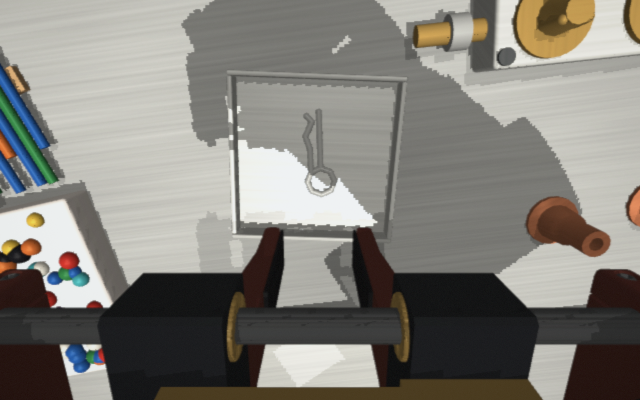

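The clip lies flat inside the small tray, with its loop at (320,181). Next I measure the spigots from the wrist camera with a silhouette fit.

>>> servo_tool --plan '[[[0.2,0.28,-0.91,0,0,0,0.16],[0.2,0.28,-0.91,0,0,0,0.16],[0.2,0.28,-0.91,0,0,0,0.16],[0.2,0.28,-0.91,0,0,0,0.16],[0.2,0.28,-0.91,0,0,0,0.16]]]'

```text
t: 7.05
ee_pos: [577.4, 156.8, 218.0]
orientation: [-3.14, 0.088, -0.002]
ft_force: [0.7, -0.1, 0.1]
width: 35.4
grasp_force: 0.0
```

>>> servo_tool --plan '[[[-0.2,0.28,-0.91,0,0,0,0.16],[-0.2,0.28,-0.91,0,0,0,0.16],[-0.2,0.28,-0.91,0,0,0,0.16],[-0.2,0.28,-0.91,0,0,0,0.16],[-0.2,0,0,0,0,0,0]]]'

```text
t: 7.47
ee_pos: [623.8, 7.1, 218.1]
orientation: [3.14, -0.009, 0.004]
ft_force: [-0.1, 0.2, 0.1]
width: 52.4
grasp_force: 0.0
```

>>> servo_tool --plan '[[[-0.2,0,0,0,0,0,0],[-0.2,0,0,0,0,0,0]]]'

```text
t: 7.63
ee_pos: [621.7, 12.8, 217.6]
orientation: [-3.141, 0.004, 0.0]
ft_force: [-0.1, -0.1, 0.1]
width: 52.7
grasp_force: 0.0
```

```bash
cat >> h.py <<'E'
from scipy.optimize import minimize
def sil(c,x,y,discs,z0,shape=(400,640)):
    K,Rm,t=c; m=np.zeros(shape,np.uint8); a=np.linspace(0,2*np.pi,40)
    for r,za,zb in discs:
        P=np.array([[x+r*np.cos(k),y+r*np.sin(k),z0+z] for z in(za,zb) for k in a])
        q=(P@Rm.T+t)@K.T; q=q[:,:2]/q[:,2:]
        cv2.fillConvexPoly(m,np.round(cv2.convexHull(q.astype(np.float32))*16).astype(np.int32),1,cv2.LINE_8,4)
    return m
NOZ=[(23,0,4),(16.5,4,26),(11,26,55)]; SPG=[(26,-5,0),(14.5,0,8),(11.5,8,22)]
def fit(c,mask,x,y,discs,z0=0):
    def f(p):
        s=sil(c,p[0],p[1],discs,z0); w=cv2.dilate(s,np.ones((9,9),np.uint8)); mm=mask&w
        return 1-(s&mm).sum()/max(1,(s|mm).sum())
    best=min(((f((x+i,y+j)),x+i,y+j) for i in range(-16,17,4) for j in range(-16,17,4)))
    r=minimize(f,best[1:],method='Nelder-Mead',options=dict(initial_simplex=[[best[1]+a,best[2]+b] for a,b in((0,0),(3,0),(0,3))],xatol=.1,fatol=1e-4))
    return np.round(r.x,1),round(1-r.fun,3)
def masks(im):
    h=cv2.cvtColor(im,cv2.COLOR_RGB2HSV); H,S,V=h[...,0],h[...,1],h[...,2]
    cop=((H<13)|(H>175))&(S>90)&(V>35); br=(H>=13)&(H<28)&(S>90)&(V>35)
    return cop.astype(np.uint8),br.astype(np.uint8)
def look(n='wrist',noz=(),spg=(),name=None):
    c=cam(n); im=vision.get_image(n)
    if name: cv2.imwrite('pics/'+name+'.png',im[:,:,::-1])
    cop,br=masks(im)
    for p in noz: print('noz',p,*fit(c,cop,*p,NOZ))
    for p in spg: print('spg',p,*fit(c,br,*p,SPG,45))
E
python3 - <<'E'
from h import *
st()
look(spg=[(625,166),(624,92),(622,17),(620,-58),(618,-133)],name='w5')
im=cv2.imread('pics/w5.png')[:,:,::-1].copy(); h=cv2.cvtColor(im,cv2.COLOR_RGB2HSV)
c=cam('wrist')
u,v=proj('wrist',(622,36,45)).astype(int); print(u,v,h[v,u])
E
```

```text
t7.6 tcp [621.7  12.8 217.6] yaw -0.2 tilt [-0.  0.] F [-0.1 -0.1  0.1] w52.7 g0.0
spg (625, 166) [624.  166.8] 0.942
spg (624, 92) [621.9  92. ] 0.954
spg (622, 17) [619.8  16.7] 0.956
spg (620, -58) [618.1 -58.7] 0.957
spg (618, -133) [ 616.5 -133.1] 0.943
290 193 [ 19 146 143]
```

View pics/w5.png

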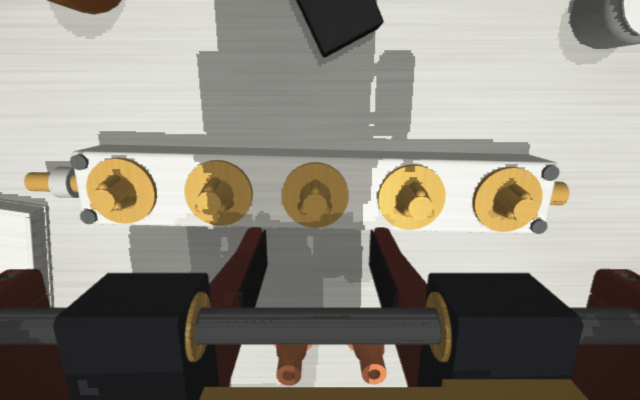

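All five spigots are free and fitted (IoU 0.95, spacing 75 mm). Next, the nozzles.

>>> servo_tool --plan '[[[-0.2,-0.9,0.15,0,0,0,0],[-0.2,-0.9,0.15,0,0,0,0],[-0.2,-0.9,0.15,0,0,0,0],[-0.2,-0.9,0.15,0,0,0,0],[-0.2,-0.45,0.1,0,0,0,0]]]'

```text
t: 8.1
ee_pos: [455.0, 42.3, 217.0]
orientation: [3.142, 0.001, -0.006]
ft_force: [0.0, -0.4, -0.5]
width: 52.6
grasp_force: 0.0
```

>>> servo_tool --plan '[[[-0.2,0,0,0,0,0,0],[-0.2,0,0,0,0,0,0]]]'

```text
t: 8.27
ee_pos: [459.7, 42.0, 218.0]
orientation: [-3.141, -0.001, -0.002]
ft_force: [0.7, 0.5, 0.7]
width: 52.7
grasp_force: 0.0
```

Run:
```python
from h import *
st()
look(noz=[(457,129),(462,39),(462,-35),(444,-221)],name='w6')
```

```text
t8.3 tcp [459.7  42.  218. ] yaw 0.1 tilt [0.001 0.   ] F [0.7 0.5 0.7] w52.7 g0.0
noz (457, 129) [455.4 131.7] 0.94
noz (462, 39) [459.6  40.8] 0.941
noz (462, -35) [461.1 -34.2] 0.903
noz (444, -221) [ 443.2 -221. ] 0.932
```

>>> servo_tool --plan '[[[-0.2,0,-0.03,-0.8,0,0,0],[-0.2,0,0,-0.8,0,0,0],[-0.2,0,0,-0.8,0,0,0],[-0.2,0,0,-0.25,0,0,0],[-0.2,0,0,0,0,0,0]]]'

```text
t: 8.73
ee_pos: [459.9, 39.6, 109.3]
orientation: [3.141, -0.003, -0.006]
ft_force: [-0.7, 0.1, 0.1]
width: 52.5
grasp_force: 0.0
```

>>> servo_tool --plan '[[[0.5,0,0,0,0,0,0],[1,0,0,0,0,0,0],[1,0,0,0,0,0,0],[1,0,0,0,0,0,0],[1,0,0,0,0,0,0]]]'

```text
t: 9.15
ee_pos: [460.6, 39.5, 112.6]
orientation: [-3.141, 0.003, -0.003]
ft_force: [-0.4, -0.0, 0.6]
width: 22.9
grasp_force: 0.3
```

>>> servo_tool --plan '[[[1,0,0,0,0,0,0],[1,0,0,0.5,0,0,0],[1,0,0,0.9,0,0,0],[1,0,0,0.9,0,0,0],[1,0,0,0,0,0,0]]]'

```text
t: 9.57
ee_pos: [462.8, 39.7, 208.9]
orientation: [-3.141, 0.003, -0.015]
ft_force: [1.5, 0.6, 0.2]
width: 21.5
grasp_force: 30.0
```

Run:
```python
from h import *
st(); o=readout.get_obs(); c=cam('wrist'); im=vision.get_image('wrist'); cv2.imwrite('pics/w7.png',im[:,:,::-1])
print(np.round(fit(c,masks(im)[0],o['ee_pos'][0],o['ee_pos'][1],NOZ,o['ee_pos'][2]-112)[0]-o['ee_pos'][:2],1))
```

```text
t9.6 tcp [462.8  39.7 208.9] yaw -0.1 tilt [0.009 0.001] F [1.5 0.6 0.2] w21.5 g30.0
[-0.3  1.2]
```

View pics/w7.png

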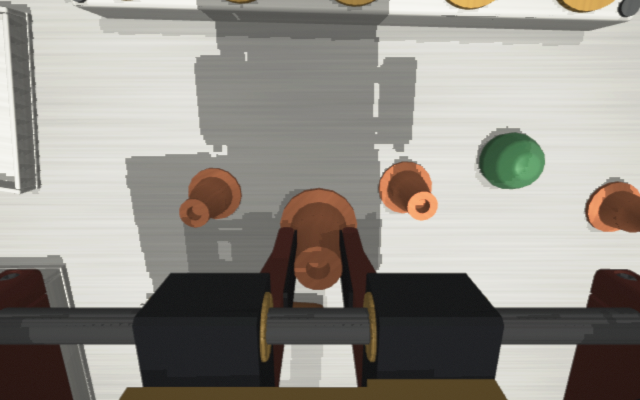

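The nozzle is held upright and centred between the pads.

>>> servo_tool --plan '[[[1,0.8,0.255,0,0,0,0],[1,0.8,0.255,0,0,0,0],[1,0.8,0.255,0,0,0,0],[1,0.8,0.255,0,0,0,0],[1,0.8,0.255,0,0,0,0]]]'

```text
t: 10.03
ee_pos: [620.6, 90.9, 201.8]
orientation: [3.141, -0.003, -0.004]
ft_force: [-1.1, -0.1, -0.6]
width: 21.4
grasp_force: 30.0
```

>>> servo_tool --plan '[[[1,0,0,0,0,0,0],[1,0,0,0,0,0,0],[1,0,0,0,0,0,0],[1,0,0,0,0,0,0]]]'

```text
t: 10.37
ee_pos: [618.3, 90.1, 202.3]
orientation: [3.141, -0.003, -0.005]
ft_force: [-0.1, -0.4, -2.0]
width: 21.7
grasp_force: 30.0
```

Run:
```python
from h import *
st(); o=readout.get_obs(); c=cam('wrist'); im=vision.get_image('wrist')
print(np.round(fit(c,masks(im)[0],o['ee_pos'][0],o['ee_pos'][1],NOZ,o['ee_pos'][2]-112)[0]-o['ee_pos'][:2],1))
```

```text
t10.4 tcp [618.3  90.1 202.3] yaw -0.1 tilt [-0.003 -0.   ] F [-0.1 -0.4 -2. ] w21.7 g30.0
[-1.7  1.3]
```

>>> servo_tool --plan '[[[1,0.1,0.015,-0.2,0,0,0],[1,0,0,0,0,0,0],[1,0,0,0,0,0,0],[1,0,0,0,0,0,0],[1,0,0,0,0,0,0]]]'

```text
t: 10.83
ee_pos: [623.9, 91.1, 195.6]
orientation: [-3.142, 0.003, -0.0]
ft_force: [0.1, -0.7, -1.0]
width: 21.8
grasp_force: 30.0
```

>>> servo_tool --plan '[[[1,0,0,0,0,0,0],[1,0,0,0,0,0,0],[1,0,0,0,0,0,0]]]'

```text
t: 11.08
ee_pos: [624.0, 91.1, 195.6]
orientation: [-3.142, 0.003, -0.0]
ft_force: [0.5, -0.2, -0.4]
width: 21.6
grasp_force: 30.0
```

>>> servo_tool --plan '[[[1,-0.025,-0.01,-0.3,0,0,0],[1,0,0,-0.3,0,0,0],[1,0,0,0,0,0,0],[1,0,0,0,0,0,0],[1,0,0,0,0,0,0]]]'

```text
t: 11.5
ee_pos: [623.0, 90.7, 170.9]
orientation: [3.141, -0.003, -0.001]
ft_force: [1.6, -0.6, -1.2]
width: 21.5
grasp_force: 30.0
```

>>> servo_tool --plan '[[[1,0,0,-0.1,0,0,0],[1,0,0,-0.1,0,0,0],[1,0,0,0,0,0,0],[1,0,0,0,0,0,0]]]'

```text
t: 11.83
ee_pos: [623.2, 90.7, 163.4]
orientation: [-3.142, 0.003, -0.001]
ft_force: [1.2, -0.3, -1.3]
width: 21.4
grasp_force: 30.0
```

>>> servo_tool --plan '[[[1,0,0,-0.08,0,0,0],[1,0,0,-0.08,0,0,0],[1,0,0,0,0,0,0],[1,0,0,0,0,0,0]]]'

```text
t: 12.17
ee_pos: [623.5, 90.7, 157.7]
orientation: [-3.141, 0.003, -0.002]
ft_force: [0.8, -0.5, 4.7]
width: 21.4
grasp_force: 30.0
```

>>> servo_tool --plan '[[[1,0,0,-0.05,0,0,0],[1,0,0,0,0,0,0],[1,0,0,0,0,0,0],[1,0,0,0,0,0,0]]]'

```text
t: 12.5
ee_pos: [623.8, 90.7, 157.1]
orientation: [-3.141, 0.003, -0.003]
ft_force: [-1.9, -2.5, 16.1]
width: 21.1
grasp_force: 30.0
```

>>> servo_tool --plan '[[[1,0,0,-0.04,0,0,0],[1,0,0,0,0,0,0],[1,0,0,0,0,0,0]]]'

```text
t: 12.75
ee_pos: [624.0, 90.7, 157.0]
orientation: [-3.142, 0.003, -0.004]
ft_force: [-5.8, -2.5, 27.3]
width: 21.4
grasp_force: 30.0
```

>>> servo_tool --plan '[[[1,0,0,0.06,0,0,0],[-0.2,0,0,0.02,0,0,0],[-0.2,0,0,0,0,0,0],[-0.2,0,0,0,0,0,0],[-0.2,0,0,0,0,0,0]]]'

```text
t: 13.17
ee_pos: [622.5, 90.8, 156.0]
orientation: [3.142, -0.003, -0.002]
ft_force: [-0.3, -0.5, -0.5]
width: 44.4
grasp_force: 0.0
```

>>> servo_tool --plan '[[[-0.2,0,0,0,0,0,0],[-0.2,0,0,0.3,0,0,0],[-0.2,0,0,0.6,0,0,0],[-0.2,0,0,0.6,0,0,0],[-0.2,0,0,0,0,0,0]]]'

```text
t: 13.58
ee_pos: [625.4, 91.0, 221.9]
orientation: [-3.141, 0.003, -0.012]
ft_force: [1.7, 0.4, 0.7]
width: 52.9
grasp_force: 0.0
```

>>> servo_tool --plan '[[[-0.2,0,0,0,0,0,0],[-0.2,0,0,0,0,0,0],[-0.2,0,0,0,0,0,0]]]'

```text
t: 13.83
ee_pos: [622.3, 90.6, 215.8]
orientation: [3.141, -0.003, -0.003]
ft_force: [0.4, 0.2, 0.5]
width: 53.1
grasp_force: 0.0
```

```bash
cat >> h.py <<'E'
def seat(x,y):
    "fit a seated nozzle: scan foot height"
    c=cam('wrist'); im=vision.get_image('wrist'); cop=masks(im)[0]
    for z in (45,49,53,57): print('z',z,*fit(c,cop,x,y,NOZ,z))
E
python3 - <<'E'
from h import *
st(); seat(622,92)
E
```

```text
t13.8 tcp [622.3  90.6 215.8] yaw -0.1 tilt [-0.002 -0.   ] F [0.4 0.2 0.5] w53.1 g0.0
z 45 [622.4  91.7] 0.945
z 49 [623.   92.1] 0.912
z 53 [624.6  91.3] 0.883
z 57 [626.8  92.3] 0.85
```

Nozzle B is home: the fit is best at z=45 and the force rose against the shoulder. Next is the leftmost one.

>>> servo_tool --plan '[[[-0.2,-0.83,0.2,0,0,0,0],[-0.2,-0.83,0.2,0,0,0,0],[-0.2,-0.83,0.2,0,0,0,0],[-0.2,-0.83,0.2,0,0,0,0],[-0.2,-0.83,0.2,0,0,0,0]]]'

```text
t: 14.3
ee_pos: [454.9, 130.7, 215.8]
orientation: [3.141, -0.003, -0.003]
ft_force: [-0.0, 0.9, -0.5]
width: 52.7
grasp_force: 0.0
```

>>> servo_tool --plan '[[[-0.2,0,0,0,0,0,0],[-0.2,0,0,0,0,0,0],[-0.2,0,0,0,0,0,0],[-0.2,0,0,0,0,0,0]]]'

```text
t: 14.63
ee_pos: [458.4, 130.7, 216.7]
orientation: [-3.141, 0.003, -0.002]
ft_force: [-0.8, 0.5, 0.5]
width: 52.9
grasp_force: 0.0
```

Run:
```python
from h import *
st(); look(noz=[(455.4,131.7),(461,-34)])
```

```text
t14.6 tcp [458.4 130.7 216.7] yaw -0.1 tilt [0.001 0.   ] F [-0.8  0.5  0.5] w52.9 g0.0
noz (455.4, 131.7) [455.6 131.5] 0.944
noz (461, -34) [461.  -34.7] 0.917
```

>>> servo_tool --plan '[[[-0.2,-0.04,-0.01,-0.8,0,0,0],[-0.2,0,0,-0.8,0,0,0],[-0.2,0,0,-0.8,0,0,0],[-0.2,0,0,-0.2,0,0,0],[-0.2,0,0,0,0,0,0]]]'

```text
t: 15.1
ee_pos: [454.7, 129.8, 110.6]
orientation: [3.14, -0.004, -0.007]
ft_force: [0.3, 0.8, -0.8]
width: 52.7
grasp_force: 0.0
```

>>> servo_tool --plan '[[[0.5,0,0,0,0,0,0],[1,0,0,0,0,0,0],[1,0,0,0,0,0,0],[1,0,0,0,0,0,0],[1,0,0,0,0,0,0]]]'

```text
t: 15.52
ee_pos: [456.0, 130.5, 113.8]
orientation: [-3.141, 0.003, -0.003]
ft_force: [-0.1, -0.9, 0.2]
width: 22.6
grasp_force: 0.4
```

>>> servo_tool --plan '[[[1,0,0,0,0,0,0],[1,0,0,0.5,0,0,0],[1,0,0,0.9,0,0,0],[1,0,0,0.9,0,0,0],[1,0,0,0,0,0,0]]]'

```text
t: 15.93
ee_pos: [458.2, 131.1, 210.2]
orientation: [-3.139, 0.003, -0.014]
ft_force: [2.0, 1.0, 0.5]
width: 21.3
grasp_force: 30.0
```

>>> servo_tool --plan '[[[1,0.84,0.175,0,0,0,0],[1,0.84,0.175,0,0,0,0],[1,0.84,0.175,0,0,0,0],[1,0.84,0.175,0,0,0,0],[1,0.84,0.175,0,0,0,0]]]'

```text
t: 16.35
ee_pos: [624.5, 165.5, 204.2]
orientation: [3.141, -0.003, -0.001]
ft_force: [-0.4, 0.6, -0.4]
width: 21.5
grasp_force: 30.0
```

>>> servo_tool --plan '[[[1,0,0,0,0,0,0],[1,0,0,0,0,0,0],[1,0,0,0,0,0,0],[1,0,0,0,0,0,0],[1,0,0,0,0,0,0]]]'

```text
t: 16.77
ee_pos: [622.2, 165.1, 204.5]
orientation: [3.141, -0.003, -0.002]
ft_force: [-0.3, 1.1, -0.5]
width: 21.6
grasp_force: 30.0
```

>>> servo_tool --plan '[[[1,0,0,0,0,0,0],[1,0,0,0,0,0,0],[1,0,0,0,0,0,0],[1,0,0,0,0,0,0]]]'

```text
t: 17.1
ee_pos: [623.3, 165.3, 204.9]
orientation: [-3.142, 0.003, -0.0]
ft_force: [0.3, -1.0, -0.5]
width: 21.6
grasp_force: 30.0
```

>>> servo_tool --plan '[[[1,0.03,0.005,-0.45,0,0,0],[1,0,0,-0.4,0,0,0],[1,0,0,0,0,0,0],[1,0,0,0,0,0,0],[1,0,0,0,0,0,0]]]'

```text
t: 17.52
ee_pos: [624.7, 165.5, 171.1]
orientation: [3.141, -0.003, -0.0]
ft_force: [0.5, -0.3, -1.9]
width: 21.2
grasp_force: 30.0
```

>>> servo_tool --plan '[[[1,0,0,-0.1,0,0,0],[1,0,0,-0.1,0,0,0],[1,0,0,0,0,0,0],[1,0,0,0,0,0,0]]]'

```text
t: 17.85
ee_pos: [625.0, 165.6, 163.3]
orientation: [-3.141, 0.003, -0.002]
ft_force: [-0.9, -0.5, 2.9]
width: 21.3
grasp_force: 30.0
```

>>> servo_tool --plan '[[[1,0,0,-0.07,0,0,0],[1,0,0,-0.07,0,0,0],[1,0,0,0,0,0,0],[1,0,0,0,0,0,0]]]'

```text
t: 18.18
ee_pos: [625.3, 165.6, 158.5]
orientation: [-3.141, 0.003, -0.003]
ft_force: [-0.4, -1.2, 9.1]
width: 21.2
grasp_force: 30.0
```

>>> servo_tool --plan '[[[1,0,0,-0.05,0,0,0],[1,0,0,0,0,0,0],[1,0,0,0,0,0,0],[1,0,0,0,0,0,0]]]'

```text
t: 18.52
ee_pos: [625.5, 165.6, 158.2]
orientation: [-3.141, 0.003, -0.004]
ft_force: [-5.8, -2.2, 22.6]
width: 21.1
grasp_force: 30.0
```

>>> servo_tool --plan '[[[1,0,0,0.06,0,0,0],[-0.2,0,0,0,0,0,0],[-0.2,0,0,0,0,0,0],[-0.2,0,0,0,0,0,0],[-0.2,0,0,0,0,0,0]]]'

```text
t: 18.93
ee_pos: [624.4, 165.5, 157.1]
orientation: [3.142, -0.003, -0.001]
ft_force: [-0.2, -0.3, -0.3]
width: 44.8
grasp_force: 0.0
```

>>> servo_tool --plan '[[[-0.2,0,0,0,0,0,0],[-0.2,0,0,0.3,0,0,0],[-0.2,0,0,0.6,0,0,0],[-0.2,0,0,0.6,0,0,0],[-0.2,0,0,0,0,0,0]]]'

```text
t: 19.35
ee_pos: [627.1, 166.1, 222.9]
orientation: [-3.14, 0.003, -0.012]
ft_force: [1.2, 0.5, 0.3]
width: 52.9
grasp_force: 0.0
```

>>> servo_tool --plan '[[[-0.2,0,0,0,0,0,0],[-0.2,0,0,0,0,0,0],[-0.2,0,0,0,0,0,0]]]'

```text
t: 19.6
ee_pos: [624.0, 165.3, 216.6]
orientation: [3.141, -0.003, -0.003]
ft_force: [-0.7, -0.2, -0.8]
width: 53.0
grasp_force: 0.0
```

Run:
```python
from h import *
st(); seat(624,166.8)
```

```text
t19.6 tcp [624.  165.3 216.6] yaw -0.1 tilt [-0.002 -0.   ] F [-0.7 -0.2 -0.8] w53.0 g0.0
z 45 [624.5 166.8] 0.942
z 49 [626.1 166.9] 0.912
z 53 [626.8 167.7] 0.879
z 57 [629.1 167.7] 0.849
```

>>> servo_tool --plan '[[[-0.2,-0.65,-0.72,0,0,0,0],[-0.2,-0.65,-0.72,0,0,0,0],[-0.2,-0.65,-0.72,0,0,0,0],[-0.2,-0.65,-0.72,0,0,0,0],[-0.2,-0.65,-0.72,0,0,0,0]]]'

```text
t: 20.07
ee_pos: [492.7, 20.5, 216.6]
orientation: [3.142, -0.002, -0.003]
ft_force: [0.2, -0.2, 0.2]
width: 52.6
grasp_force: 0.0
```

>>> servo_tool --plan '[[[-0.2,-0.8,-0.72,0,0,0,0],[-0.2,0,-0.72,0,0,0,0],[-0.2,0,0,0,0,0,0],[-0.2,0,0,0,0,0,0],[-0.2,0,0,0,0,0,0]]]'

```text
t: 20.48
ee_pos: [463.8, -35.1, 217.2]
orientation: [-3.141, 0.004, 0.001]
ft_force: [0.3, -0.4, -0.1]
width: 52.6
grasp_force: 0.0
```

>>> servo_tool --plan '[[[-0.2,0,0,0,0,0,0],[-0.2,0,0,0,0,0,0],[-0.2,0,0,0,0,0,0]]]'

```text
t: 20.73
ee_pos: [463.9, -34.4, 217.3]
orientation: [-3.142, 0.0, 0.0]
ft_force: [-0.4, 0.2, 0.5]
width: 53.0
grasp_force: 0.0
```

Run:
```python
from h import *
st(); look(noz=[(461,-34.7),(443,-221)])
```

```text
t20.7 tcp [463.9 -34.4 217.3] yaw -0.0 tilt [-0.  0.] F [-0.4  0.2  0.5] w53.0 g0.0
noz (461, -34.7) [461.5 -34.4] 0.949
noz (443, -221) [ 442.2 -220.5] 0.905
```

>>> servo_tool --plan '[[[-0.2,-0.04,-0.03,-0.8,0,0,0],[-0.2,0,0,-0.8,0,0,0],[-0.2,0,0,-0.8,0,0,0],[-0.2,0,0,-0.21,0,0,0],[-0.2,0,0,0,0,0,0]]]'

```text
t: 21.2
ee_pos: [460.7, -35.9, 111.2]
orientation: [-3.141, 0.002, 0.008]
ft_force: [-0.6, 0.1, 0.0]
width: 52.4
grasp_force: 0.0
```

>>> servo_tool --plan '[[[0.5,0,0,0,0,0,0],[1,0,0,0,0,0,0],[1,0,0,0,0,0,0],[1,0,0,0,0,0,0],[1,0,0,0,0,0,0]]]'

```text
t: 21.62
ee_pos: [462.6, -36.4, 114.1]
orientation: [3.141, -0.003, 0.003]
ft_force: [0.6, 1.1, 0.8]
width: 22.5
grasp_force: 0.5
```

>>> servo_tool --plan '[[[1,0,0,0,0,0,0],[1,0,0,0.5,0,0,0],[1,0,0,0.9,0,0,0],[1,0,0,0.9,0,0,0],[1,0,0,0,0,0,0]]]'

```text
t: 22.03
ee_pos: [464.9, -36.7, 210.4]
orientation: [3.141, -0.003, 0.015]
ft_force: [0.9, -0.8, 0.4]
width: 21.4
grasp_force: 30.0
```

>>> servo_tool --plan '[[[1,0.79,0.255,0,0,0,0],[1,0.79,0.255,0,0,0,0],[1,0.79,0.255,0,0,0,0],[1,0.79,0.255,0,0,0,0],[1,0.79,0.255,0,0,0,0]]]'

```text
t: 22.45
ee_pos: [621.1, 15.2, 204.6]
orientation: [-3.142, 0.003, 0.001]
ft_force: [-0.1, 0.8, -1.4]
width: 21.3
grasp_force: 30.0
```

>>> servo_tool --plan '[[[1,0,0,0,0,0,0],[1,0,0,0,0,0,0],[1,0,0,0,0,0,0],[1,0,0,0,0,0,0],[1,0,0,0,0,0,0]]]'

```text
t: 22.87
ee_pos: [618.7, 14.2, 204.9]
orientation: [3.142, -0.003, -0.002]
ft_force: [0.5, 0.3, -1.4]
width: 21.3
grasp_force: 30.0
```

>>> servo_tool --plan '[[[1,0,0,0,0,0,0],[1,0,0,0,0,0,0],[1,0,0,0,0,0,0],[1,0,0,0,0,0,0]]]'

```text
t: 23.2
ee_pos: [619.9, 14.5, 205.2]
orientation: [3.142, -0.003, 0.0]
ft_force: [0.4, -0.2, -0.8]
width: 21.5
grasp_force: 30.0
```

>>> servo_tool --plan '[[[1,0.015,0.02,-0.45,0,0,0],[1,0,0,-0.4,0,0,0],[1,0,0,0,0,0,0],[1,0,0,0,0,0,0],[1,0,0,0,0,0,0]]]'

```text
t: 23.62
ee_pos: [621.1, 15.4, 171.7]
orientation: [3.142, -0.003, 0.001]
ft_force: [1.2, -0.8, -1.7]
width: 21.2
grasp_force: 30.0
```

>>> servo_tool --plan '[[[1,0,0,-0.1,0,0,0],[1,0,0,-0.1,0,0,0],[1,0,0,0,0,0,0],[1,0,0,0,0,0,0]]]'

```text
t: 23.95
ee_pos: [621.2, 15.2, 163.7]
orientation: [3.141, -0.003, 0.003]
ft_force: [2.3, -2.7, 1.0]
width: 21.4
grasp_force: 30.0
```

>>> servo_tool --plan '[[[1,0,0,-0.07,0,0,0],[1,0,0,-0.07,0,0,0],[1,0,0,0,0,0,0],[1,0,0,0,0,0,0]]]'

```text
t: 24.28
ee_pos: [621.5, 15.4, 158.8]
orientation: [3.142, -0.003, 0.004]
ft_force: [1.2, -1.8, 7.9]
width: 21.0
grasp_force: 30.0
```

>>> servo_tool --plan '[[[1,0,0,-0.05,0,0,0],[1,0,0,0,0,0,0],[1,0,0,0,0,0,0],[1,0,0,0,0,0,0]]]'

```text
t: 24.62
ee_pos: [621.8, 15.5, 158.5]
orientation: [-3.141, 0.003, -0.005]
ft_force: [-3.9, -0.0, 21.3]
width: 21.1
grasp_force: 30.0
```

>>> servo_tool --plan '[[[1,0,0,0.06,0,0,0],[-0.2,0,0,0,0,0,0],[-0.2,0,0,0,0,0,0],[-0.2,0,0,0,0,0,0],[-0.2,0,0,0,0,0,0]]]'

```text
t: 25.03
ee_pos: [620.1, 15.5, 157.2]
orientation: [-3.141, 0.003, 0.003]
ft_force: [0.3, -0.5, 0.2]
width: 44.5
grasp_force: 0.0
```

>>> servo_tool --plan '[[[-0.2,0,0,0,0,0,0],[-0.2,0,0,0.3,0,0,0],[-0.2,0,0,0.6,0,0,0],[-0.2,0,0,0.6,0,0,0],[-0.2,0,0,0,0,0,0]]]'

```text
t: 25.45
ee_pos: [623.0, 15.5, 223.0]
orientation: [-3.141, 0.003, -0.011]
ft_force: [0.8, -0.1, 0.1]
width: 53.0
grasp_force: 0.0
```

>>> servo_tool --plan '[[[-0.2,0,0,0,0,0,0],[-0.2,0,0,0,0,0,0],[-0.2,0,0,0,0,0,0]]]'

```text
t: 25.7
ee_pos: [620.0, 15.4, 217.1]
orientation: [-3.142, 0.003, 0.003]
ft_force: [-0.2, -0.3, -0.2]
width: 52.6
grasp_force: 0.0
```

Run:
```python
from h import *
st(); seat(620,16.7)
```

```text
t25.7 tcp [620.   15.4 217.1] yaw -0.1 tilt [-0.002  0.   ] F [-0.2 -0.3 -0.2] w52.6 g0.0
z 45 [618.9  17.5] 0.941
z 49 [621.1  17.3] 0.914
z 53 [622.6  16.1] 0.88
z 57 [623.1  15.5] 0.85
```

>>> servo_tool --plan '[[[-0.2,-0.555,-0.74,0,0,0,0],[-0.2,-0.555,-0.74,0,0,0,0],[-0.2,-0.555,-0.74,0,0,0,0],[-0.2,-0.555,-0.74,0,0,0,0],[-0.2,-0.555,-0.74,0,0,0,0]]]'

```text
t: 26.17
ee_pos: [508.0, -133.4, 217.0]
orientation: [-3.141, 0.002, 0.003]
ft_force: [-0.2, -0.4, -0.4]
width: 52.6
grasp_force: 0.0
```

>>> servo_tool --plan '[[[-0.2,-0.555,-0.74,0,0,0,0],[-0.2,-0.555,-0.74,0,0,0,0],[-0.2,-0.555,-0.74,0,0,0,0],[-0.2,0,0,0,0,0,0],[-0.2,0,0,0,0,0,0]]]'

```text
t: 26.58
ee_pos: [441.7, -222.5, 217.2]
orientation: [-3.141, 0.009, 0.002]
ft_force: [0.4, 0.2, 0.6]
width: 52.5
grasp_force: 0.0
```

>>> servo_tool --plan '[[[-0.2,0,0,0,0,0,0],[-0.2,0,0,0,0,0,0],[-0.2,0,0,0,0,0,0]]]'

```text
t: 26.83
ee_pos: [443.7, -220.5, 217.7]
orientation: [-3.141, -0.0, 0.0]
ft_force: [-0.0, 1.4, 0.5]
width: 52.5
grasp_force: 0.0
```

Run:
```python
from h import *
st(); look(noz=[(443,-221)],spg=[(618,-58),(616,-133)])
```

```text
t26.8 tcp [ 443.7 -220.5  217.7] yaw 0.0 tilt [-0.  0.] F [-0.   1.4  0.5] w52.5 g0.0
noz (443, -221) [ 443.1 -219.7] 0.729
spg (618, -58) [602. -74.] 0.0
spg (616, -133) [ 600. -149.] 0.0
```

Run:
```python
from h import *
st(); snap('wrist','w8',(180,60,480,300),2)
im=vision.get_image('wrist'); m=masks(im)[0]; print(m[100:300].sum()); c=cam('wrist')
n,l,s,ce=cv2.connectedComponentsWithStats(m)
for i in range(1,n):
  if s[i,4]>300: print(s[i],ce[i],ray('wrist',*ce[i],20,c))
```

```text
t26.9 tcp [ 443.7 -220.4  217.7] yaw 0.0 tilt [-0.  0.] F [0.6 0.5 0.4] w52.8 g0.0
11359
[ 293  156   51   46 1526] [317.8853211  176.39973788] [ 451.8 -219.3   20. ]
[ 577  190   63  123 5605] [614.15093666 248.60999108] [ 385.9 -482.9   20. ]
[ 209  228   53   80 1802] [233.91120977 272.47169811] [ 362.  -142.8   20. ]
[ 375  228   52   80 1793] [401.55382041 272.60847741] [ 362.  -295.4   20. ]
[   0  270   52   40 1638] [ 23.77655678 289.58058608] [344.3  52.8  20. ]
[   0  345   71   55 3521] [ 31.65634763 372.99744391] [249.7  67.3  20. ]
[215 345  25  42 683] [225.42752562 361.87554905] [ 263.4 -127.8   20. ]
[397 345  24  42 664] [410.02108434 361.73042169] [ 263.7 -310.4   20. ]
[ 570  345   70   55 3473] [607.65591707 371.48315577] [ 252.  -508.4   20. ]
```

View pics/w8.png

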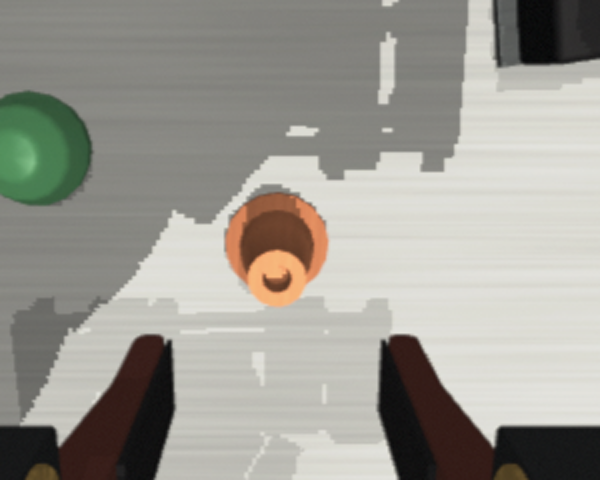

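Nozzle D stands upright and unmoved, with its neck top at (277,277) in the crop; only the lighting lowered the fit.

>>> servo_tool --plan '[[[-0.2,0,-0.025,-0.8,0,0,0],[-0.2,0,0,-0.8,0,0,0],[-0.2,0,0,-0.8,0,0,0],[-0.2,0,0,-0.22,0,0,0],[-0.2,0,0,0,0,0,0]]]'

```text
t: 27.4
ee_pos: [441.9, -221.4, 111.1]
orientation: [-3.139, 0.002, 0.007]
ft_force: [-0.3, -0.2, 0.3]
width: 52.5
grasp_force: 0.0
```

>>> servo_tool --plan '[[[0.5,0,0,0,0,0,0],[1,0,0,0,0,0,0],[1,0,0,0,0,0,0],[1,0,0,0,0,0,0],[1,0,0,0,0,0,0]]]'

```text
t: 27.82
ee_pos: [443.5, -222.6, 114.2]
orientation: [3.141, -0.003, 0.003]
ft_force: [-0.3, 2.0, 2.6]
width: 22.7
grasp_force: 0.9
```

>>> servo_tool --plan '[[[1,0,0,0,0,0,0],[1,0,0,0.5,0,0,0],[1,0,0,0.9,0,0,0],[1,0,0,0.9,0,0,0],[1,0,0,0,0,0,0]]]'

```text
t: 28.23
ee_pos: [445.6, -223.8, 210.7]
orientation: [3.137, -0.003, 0.013]
ft_force: [1.2, -0.1, -0.6]
width: 21.8
grasp_force: 29.8
```

>>> servo_tool --plan '[[[1,0.865,0.435,0,0,0,0],[1,0.865,0.435,0,0,0,0],[1,0.865,0.435,0,0,0,0],[1,0.865,0.435,0,0,0,0],[1,0.865,0.435,0,0,0,0]]]'

```text
t: 28.65
ee_pos: [617.2, -134.3, 204.7]
orientation: [3.142, -0.003, -0.0]
ft_force: [-0.4, -0.9, -0.4]
width: 21.3
grasp_force: 29.8
```

>>> servo_tool --plan '[[[1,0,0,0,0,0,0],[1,0,0,0,0,0,0],[1,0,0,0,0,0,0],[1,0,0,0,0,0,0],[1,0,0,0,0,0,0]]]'

```text
t: 29.07
ee_pos: [614.7, -136.1, 204.9]
orientation: [-3.141, 0.005, 0.002]
ft_force: [0.2, 0.3, -1.4]
width: 21.5
grasp_force: 29.8
```

>>> servo_tool --plan '[[[1,0,0,0,0,0,0],[1,0,0,0,0,0,0],[1,0,0,0,0,0,0],[1,0,0,0,0,0,0]]]'

```text
t: 29.4
ee_pos: [615.9, -135.6, 205.2]
orientation: [3.142, -0.003, 0.0]
ft_force: [0.3, 1.1, -0.9]
width: 21.4
grasp_force: 29.8
```

Run:
```python
from h import *
st(); o=readout.get_obs(); c=cam('wrist'); im=vision.get_image('wrist')
print(fit(c,masks(im)[0],o['ee_pos'][0],o['ee_pos'][1],NOZ,o['ee_pos'][2]-112.5))
```

```text
t29.4 tcp [ 615.9 -135.6  205.2] yaw -0.1 tilt [ 0. -0.] F [ 0.3  1.1 -0.9] w21.4 g29.8
(array([ 615.3, -133.9]), np.float64(0.872))
```

>>> servo_tool --plan '[[[1,0.03,0.025,-0.45,0,0,0],[1,0,0,-0.4,0,0,0],[1,0,0,0,0,0,0],[1,0,0,0,0,0,0],[1,0,0,0,0,0,0]]]'

```text
t: 29.87
ee_pos: [617.4, -134.7, 171.5]
orientation: [3.141, -0.003, 0.0]
ft_force: [0.5, -2.5, -2.4]
width: 21.4
grasp_force: 29.8
```

>>> servo_tool --plan '[[[1,0,0,-0.1,0,0,0],[1,0,0,-0.1,0,0,0],[1,0,0,0,0,0,0],[1,0,0,0,0,0,0]]]'

```text
t: 30.2
ee_pos: [617.8, -134.7, 163.8]
orientation: [3.141, -0.003, 0.003]
ft_force: [0.9, -4.0, 0.9]
width: 21.4
grasp_force: 29.8
```

>>> servo_tool --plan '[[[1,0,0,-0.07,0,0,0],[1,0,0,-0.07,0,0,0],[1,0,0,0,0,0,0],[1,0,0,0,0,0,0]]]'

```text
t: 30.53
ee_pos: [618.1, -134.7, 158.8]
orientation: [3.141, -0.003, 0.004]
ft_force: [-0.8, -3.3, 7.6]
width: 21.4
grasp_force: 29.9
```

>>> servo_tool --plan '[[[1,0,0,-0.05,0,0,0],[1,0,0,0,0,0,0],[1,0,0,0,0,0,0],[1,0,0,0,0,0,0]]]'

```text
t: 30.87
ee_pos: [618.5, -134.3, 158.2]
orientation: [3.141, -0.003, 0.005]
ft_force: [-2.7, -0.0, 17.7]
width: 21.4
grasp_force: 30.0
```

>>> servo_tool --plan '[[[1,0,0,-0.04,0,0,0],[1,0,0,0,0,0,0],[1,0,0,0,0,0,0]]]'

```text
t: 31.12
ee_pos: [618.7, -134.2, 158.0]
orientation: [3.141, -0.003, 0.006]
ft_force: [-6.8, 0.9, 28.4]
width: 21.8
grasp_force: 30.0
```

>>> servo_tool --plan '[[[1,0,0,0.1,0,0,0],[-0.2,0,0,0,0,0,0],[-0.2,0,0,0,0,0,0],[-0.2,0,0,0,0,0,0],[-0.2,0,0,0,0,0,0]]]'

```text
t: 31.53
ee_pos: [616.9, -134.1, 157.2]
orientation: [-3.141, 0.003, 0.002]
ft_force: [-0.2, -0.3, -0.2]
width: 44.5
grasp_force: 0.0
```

>>> servo_tool --plan '[[[-0.2,0,0,0,0,0,0],[-0.2,0,0,0.3,0,0,0],[-0.2,0,0,0.6,0,0,0],[-0.2,0,0,0.6,0,0,0],[-0.2,0,0,0,0,0,0]]]'

```text
t: 31.95
ee_pos: [619.6, -134.9, 223.1]
orientation: [3.14, -0.003, 0.011]
ft_force: [1.2, -0.3, 0.8]
width: 52.8
grasp_force: 0.0
```

>>> servo_tool --plan '[[[-0.2,0,0,0,0,0,0],[-0.2,0,0,0,0,0,0],[-0.2,0,0,0,0,0,0]]]'

```text
t: 32.2
ee_pos: [616.6, -134.2, 217.0]
orientation: [-3.141, 0.003, 0.003]
ft_force: [-0.2, -0.5, -0.1]
width: 52.7
grasp_force: 0.0
```

Run:
```python
from h import *
st(); seat(616.5,-133)
```

```text
t32.2 tcp [ 616.6 -134.2  217. ] yaw -0.1 tilt [-0.002  0.   ] F [-0.2 -0.5 -0.1] w52.7 g0.0
z 45 [ 617.  -132.8] 0.942
z 49 [ 617.8 -132.1] 0.913
z 53 [ 619.3 -133.1] 0.881
z 57 [ 621.3 -133.3] 0.851
```

>>> servo_tool --plan '[[[-0.2,-0.26,-0.8,0,0,0,0],[-0.2,-0.26,-0.8,0,0,0,0],[-0.2,-0.26,-0.8,0,0,0,0],[-0.2,-0.26,-0.8,0,0,0,0],[-0.2,-0.26,-0.8,0,0,0,0]]]'

```text
t: 32.67
ee_pos: [564.2, -295.4, 216.8]
orientation: [-3.141, 0.002, 0.003]
ft_force: [1.1, -0.3, -0.2]
width: 52.8
grasp_force: 0.0
```

>>> servo_tool --plan '[[[1,-0.26,-0.8,0,0,0,0],[1,-0.26,-0.49,0,0,0,0],[1,0,0,0,0,0,0],[1,0,0,0,0,0,0],[1,0,0,0,0,0,0]]]'

```text
t: 33.08
ee_pos: [544.3, -345.3, 217.1]
orientation: [-3.14, 0.003, 0.002]
ft_force: [0.0, -0.0, -1.3]
width: 23.2
grasp_force: 0.0
```

>>> servo_tool --plan '[[[1,0,0,0,0,0,0],[1,0,0,0,0,0,0],[1,0,0,0,0,0,0],[1,0,0,0,0,0,0],[1,0,0,0,0,0,0]]]'

```text
t: 33.5
ee_pos: [544.7, -345.5, 218.0]
orientation: [3.142, -0.001, 0.0]
ft_force: [-0.3, -0.5, 0.3]
width: 0.3
grasp_force: 0.0
```

Run:
```python
from h import *
st(); snap('wrist','w9',None,1)
im=vision.get_image('scene'); cv2.imwrite('pics/s1.png',cv2.resize(im[130:300,180:500],None,fx=2.4,fy=2.4,interpolation=cv2.INTER_CUBIC)[:,:,::-1])
```

```text
t33.5 tcp [ 544.7 -345.5  218. ] yaw -0.0 tilt [ 0. -0.] F [-0.3 -0.5  0.3] w0.3 g0.0
```

View pics/s1.png

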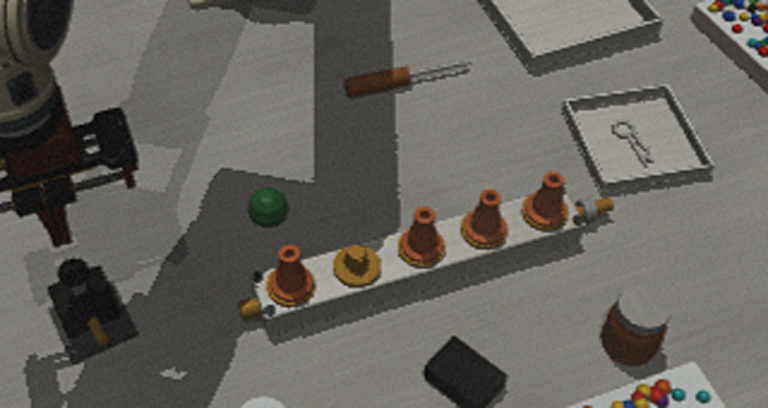

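View pics/w9.png

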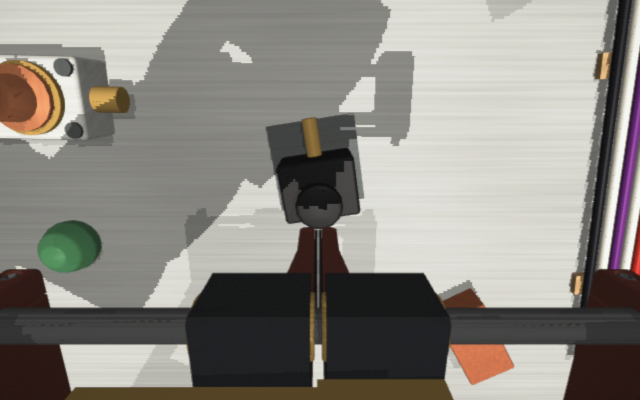

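The picture shows all four nozzles standing home (one spigot free) and the clip in the small tray. In the wrist view the cap is at (319,205), straight ahead of the fingertips. Now I press the plunger.

>>> servo_tool --plan '[[[1,0.04,0,-0.6,0,0,0],[1,0,0,-0.5,0,0,0],[1,0,0,0,0,0,0],[1,0,0,0,0,0,0],[1,0,0,0,0,0,0]]]'

```text
t: 34.02
ee_pos: [546.4, -346.2, 174.7]
orientation: [3.141, -0.003, 0.001]
ft_force: [0.7, 0.3, 0.8]
width: 0.4
grasp_force: 0.0
```

>>> servo_tool --plan '[[[1,0,0,-0.15,0,0,0],[1,0,0,-0.1,0,0,0],[1,0,0,-0.1,0,0,0],[1,0,0,0,0,0,0],[1,0,0,0,0,0,0]]]'

```text
t: 34.43
ee_pos: [546.7, -346.5, 160.6]
orientation: [3.14, -0.003, 0.003]
ft_force: [1.8, -2.3, 4.4]
width: 0.8
grasp_force: 2.4
```

>>> servo_tool --plan '[[[1,0,0,-0.1,0,0,0],[1,0,0,0,0,0,0],[1,0,0,0,0,0,0],[1,0,0,0,0,0,0]]]'

```text
t: 34.77
ee_pos: [546.8, -346.5, 156.9]
orientation: [3.14, -0.003, 0.003]
ft_force: [0.9, 0.4, 7.4]
width: 0.6
grasp_force: 3.2
```

>>> servo_tool --plan '[[[1,0,0,-0.1,0,0,0],[1,0,0,-0.03,0,0,0],[1,0,0,0,0,0,0],[1,0,0,0,0,0,0]]]'

```text
t: 35.1
ee_pos: [546.9, -346.6, 154.1]
orientation: [3.14, -0.003, 0.004]
ft_force: [-4.7, 2.5, 25.2]
width: 0.5
grasp_force: 12.4
```

>>> servo_tool --plan '[[[1,0,0,-0.04,0,0,0],[1,0,0,0,0,0,0],[1,0,0,0,0,0,0]]]'

```text
t: 35.35
ee_pos: [547.0, -346.6, 154.0]
orientation: [3.14, -0.003, 0.004]
ft_force: [-7.7, 5.2, 36.0]
width: 0.4
grasp_force: 18.0
```

Hard stop at the full 12 mm. Now I lift, check that everything is still in place, and hand in.

>>> servo_tool --plan '[[[1,0,0,0.2,0,0,0],[1,0,0,0.3,0,0,0],[1,0,0,0.7,0,0,0],[1,0,0,0.7,0,0,0],[1,0,0,0.7,0,0,0]]]'

```text
t: 35.77
ee_pos: [545.2, -345.4, 253.5]
orientation: [-3.14, 0.003, 0.004]
ft_force: [0.9, -0.3, -0.1]
width: 0.3
grasp_force: 0.0
```

>>> servo_tool --plan '[[[1,0,0,0,0,0,0],[1,0,0,0,0,0,0],[1,0,0,0,0,0,0],[1,0,0,0,0,0,0],[1,0,0,0,0,0,0]]]'

```text
t: 36.18
ee_pos: [545.3, -345.5, 251.4]
orientation: [-3.14, 0.003, 0.004]
ft_force: [0.2, -0.2, 0.2]
width: 0.6
grasp_force: 0.0
```

Run:
```python
from h import *
st(); c=cam('scene'); m=masks(vision.get_image('scene'))[0]
for x,y in [(624,167),(622,92),(620,17),(616.5,-133)]: print(*fit(c,m,x,y,NOZ,45))
```

```text
t36.2 tcp [ 545.3 -345.5  251.4] yaw -0.1 tilt [-0.003  0.002] F [ 0.2 -0.2  0.2] w0.6 g0.0
[624.9 168. ] 0.836
[623.6  93.4] 0.832
[620.  17.] 0.834
[ 617.7 -129.8] 0.841
```

```bash
python3 -c "
from h import *
print(close_job())"
```

```text
the job is handed in; nothing more can be done
None
```

The job is handed in: the clip is in the small tray, all four nozzles on the bench are pressed home, and the plunger was then pushed to its stop and let go; I did not take a picture of it coming back up.

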